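Pin the sloped drying yoke and hang the velocity stack on it

TASK

Draw the long flanged spindle out of the gray plastic block and thread it down through both bores of the tilted steel yoke until its flange sits flush on the upper plate. Then slip the chrome velocity stack, bell end down, over the spindle's head so that it rests on the upper plate around the flange. Leave the short plug gauge, the spring scale and the brass fitting where they are.

Things in the scene. Friction and masses are not known exactly. Their poses are not given: they have to be found in the camera images.
- spindle_head (a point): Centre of the round grip head (18 mm dia, 50 mm long) of the loose steel spindle, about 0.2 kg. Below the head a flange 44 mm dia, 5 mm thick; below it the shaft, 12 mm dia. The point is on the axis, 25 mm above the flange's top face; z runs from tip to head. It starts upright in one of the gray block's two holes, tip on the hole's bottom.
- spindle_flange (a point): Centre of the underside of the spindle's flange, 30 mm below spindle_head along the axis; same axes.
- spindle_tip (a point): Centre of the spindle's lower end, 95 mm below spindle_flange along the axis (150 mm over all); the last 12 mm of the shaft taper to 6 mm dia; same axes.
- block_top (a point): Centre of the top face of the gray plastic block (fixed, 56 x 130 x 50 mm high, long side along y). Two upright holes, 13.5 mm dia and 45 mm deep, lie 35 mm either side of this point along y; the spindle stands in one, the short plug gauge in the other.
- plug_head (a point): Bystander: head of the short steel plug gauge (22 mm diameter, 22 mm high, on a 12 mm shaft, no flange) that sits in the other hole of the block; its head stands directly on the block's top. This point is the middle of the head.
- bore_upper (a point): Fixed steel yoke: two parallel plates with aligned 15 mm bores (mouths chamfered 3 mm). The bores' axis leans 26 degrees from vertical: going up, towards the yoke's -x (roughly to the robot). Point: bore's mouth in the top face of the upper plate (80 x 80 x 12 mm); nothing stands above it. Axes: the yoke base's, z vertical, x away from the robot, turned by its yaw.
- bore_lower (a point): Centre of the bore in the underside of the lower plate (56 x 56 x 12 mm), 70 mm below bore_upper along the leaning axis. Clear gap between the plates 46 mm; a 10 mm thick spine joins them on the far (+x) side. Axes as bore_upper.
- bore_out (a point): Point on the bores' axis 25 mm beyond bore_lower, 95 mm from bore_upper: where the spindle's tip lies when the spindle is fully home; axes as bore_upper.
- stack_mid (a point): Loose chrome velocity stack, about 0.14 kg: a round trumpet tube open at both ends, 70 mm long, 44 mm outside and 38 mm inside dia, its lowest 18 mm flaring to a bell 64 mm outside, 58 mm inside. It starts standing bell down on the bench. Point: on its axis, half-way up, 35 mm above the bell's rim; z runs from bell to narrow end.
- stack_bell (a point): Centre of the plane of the stack's bell rim, 35 mm below stack_mid along its axis; same axes.
- scale_mid (a point): Bystander: middle of a steel spring scale lying flat (casing 125 x 30 x 18 mm, a ring at one end and a hook at the other, about 200 mm over all, long side along its x).
- fitting_mid (a point): Bystander: middle of an upright brass inlet fitting, 42 mm high, 24 mm hexagon foot.
Mind the look-alikes: they are no part of the job. Leave any purple look-alike of the part that bears stack_mid alone.

How it is judged:
On the way:
1. the spindle is through both bores with its flange on the upper plate (distance between spindle_flange and bore_upper below 0.005 m and distance between spindle_tip and bore_out below 0.006 m), for 0.2 s.
At the end, for the whole second after the job is handed in: Spindle through both bores: flange centre within 5 mm of the upper bore mouth, tip within 6 mm of its home point; stack bell down on the upper plate around the flange: rim centre within 12 mm of the bore mouth, axis within 0.12 rad of the spindle; bystanders in place; all released (all of step 1 and distance between stack_bell and bore_upper below 0.012 m and angle between the z axis of stack_mid and the z axis of spindle_head, either way round below 0.12 rad); the robot touches nothing.
It fails at once if the plug gauge is pulled or shoved out of place (over 20 mm) (distance of plug_head from where it was at the start of the episode above 0.02 m).
It fails at once if the spring scale is moved over 30 mm (distance of scale_mid from where it was at the start of the episode above 0.03 m).
It fails at once if the brass fitting is moved over 30 mm (distance of fitting_mid from where it was at the start of the episode above 0.03 m).
It also fails if it takes over 72 s, if anything falls off the work surface, if the arm or the gripper's body presses on something with over 40 N, if the wrist force passes 120 N, or if a joint passes its speed limit or range.

ROBOT

A 6-joint arm with a two-finger parallel gripper is mounted at the origin on the work surface. World frame = base frame: x ahead of the robot, y to its left, z up, the work surface at z = 0. Lengths are in m, angles in rad, forces in N, time in s.
With the tool pointing down it reaches from about 0.35 to 1 m from the base axis. Payload 7.1 kg.
Tool frame: the origin (TCP) lies between the finger pads; the fingertips stand 22 mm ahead of it and the grasp point (between the pads) lies 3 mm ahead of it; x points along the fingers, y is the direction in which the jaws open and shut, and the axes are right-handed (so a half turn about x gives the same grasp; the last joint's range is limited). The gripper opens to 85 mm and grips with 20 to 120 N. Pads are 22 mm wide; open, the fingers measure 114 mm over their backs; the gripper's body (76 mm by 85 mm) begins 54 mm behind the grasp point. The pads swing forward as they close: fully open they stand 13 mm farther back than shut.
Start: joints at [1.245, 0.423, 1.63, -0, 1.089, -0.019], TCP at [0.189, 0.596, 0.253] pointing down, gripper open.
Joint ranges: [-3, 3], [-0.9, 2.11], [0.09, 2.58], [-1.31, 4.45], [0.11, 2.69], [-2.54, 2.54]. Speed limits (rad/s): [2.39, 2.39, 3.01, 3.14, 3.14, 3.14].

INTERFACE

Orientations are given as a rotation vector (axis times angle).
In Python, from rig import manip gives the robot as it stands. The module is installed in compiled form; this text tells all that it offers. Calls block until the motion is done:
- manip.move_to(position, orientation): joint-space move of the TCP to a pose.
- manip.servo_line(position, orientation=None, rate=0.15): straight line of the TCP; orientation=None keeps the orientation; rate is the mean speed in m/s.
- manip.set_joints(angles): joint-space move.
- manip.command_gripper(opening, f_grip=None): finger opening in m; f_grip is the grip in N (None keeps the last); returns when the fingers have stopped.
- manip.hold(seconds).
- manip.solve_ik(position, orientation): joint angles nearest the present ones, or None.
- manip.camera(name): name is "side" or "top" or "wrist"; returns a dict with "image" (480x640x3 uint8, red, green, blue), "fx", "fy", "cx", "cy" (pixels), "cam_to_world" (4x4, takes a point from camera to world coordinates); the wrist camera has in their place "mount" (4x4, takes a point from camera to tool coordinates, whose origin is the TCP and whose axes are the tool frame's). Camera axes: x right, y down, z forward; pixel columns grow to the right and rows downward; lengths in m; the calibration is good to about 2 mm. A picture is of the moment at which its call begins: read the wrist's pose just before it. There is no depth.
A pose or a line that the arm cannot do raises manip.IKError and nothing moves.
- manip.sign_off(): hands the job in, once; it reports no verdict.
Readings, each from a call of its own:
- manip.get_time(): time.
- manip.get_joint_positions(): joint angles.
- manip.get_joint_vel(): joint speeds.
- manip.get_tau(): joint torques, N m.
- manip.get_position(): TCP position.
- manip.get_ee_rot(): TCP orientation.
- manip.get_contact_force(): force on the tool from outside, world axes, zero at the start.
- manip.get_torque(): the same for the moment, N m.
- manip.get_width(): finger opening in m.
Only numpy, scipy, OpenCV 4.12 (cv2) and the standard library are available. Lean on these libraries where they do the work, as an engineer would, in place of code of your own. Each camera call takes 0.05 s, during which the arm holds its last target. There are 200 camera calls.

## Working session

There is one attempt and no reset: what is moved stays moved. The work goes in short steps, each a Python script; the robot and the scene stay as the last script left them, time stands still between calls to the robot, and variables do not carry over. Pictures are saved under pics/ and viewed, about 8 in all and at most 12, crops included, and the job is handed in when it is done.

```bash
mkdir -p pics
python3 - <<'E'
from rig import manip
import cv2,numpy as np
for n in("side","top"):
    c=manip.camera(n); cv2.imwrite(f"pics/{n}0.png",c["image"][:,:,::-1]); print(n,c["fx"],c["fy"],c["cx"],c["cy"]);print(np.round(c["cam_to_world"],4).tolist())
c=manip.camera("wrist");print(np.round(c["mount"],4).tolist(),c["fx"]);cv2.imwrite("pics/w0.png",c["image"][:,:,::-1])
print(manip.get_time(),manip.get_ee_rot(),manip.get_width())
E
```

```text
side 615.6014558295705 615.6014558295705 314.7566006326858 238.7864799445474
[[-0.9975, -0.042, 0.0568, 0.5372], [-0.0706, 0.6123, -0.7875, 0.8241], [-0.0017, -0.7895, -0.6137, 0.7205], [0.0, 0.0, 0.0, 1.0]]
top 434.14292847509097 434.14292847509097 320.9017629511295 236.0354415811905
[[0.024, -0.9829, 0.1827, 0.4487], [-0.9997, -0.0236, 0.0041, 0.0263], [0.0002, -0.1828, -0.9832, 0.9638], [0.0, 0.0, 0.0, 1.0]]
[[-0.0001, -0.2592, 0.9658, -0.1195], [1.0, -0.0007, -0.0001, -0.0006], [0.0007, 0.9658, 0.2592, -0.0649], [0.0, 0.0, 0.0, 1.0]] 360.1626559681562
0.15 [ 0.23979985  1.55753766 -0.24172342] 0.08500438125567224
```

View pics/top0.png

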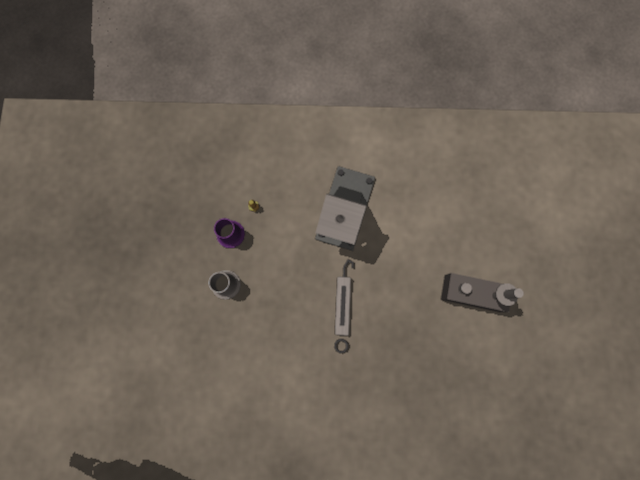

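View pics/side0.png

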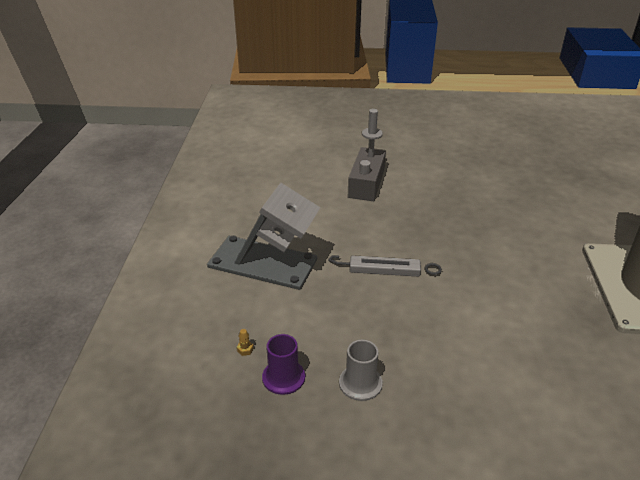

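The top view shows the spindle at (507,294) and the plug gauge at (466,289). The yoke bore is at (340,219), the chrome stack at (224,284), the purple stack at (230,233), the fitting at (252,205) and the scale at (343,306).

What could be mistaken for the parts I want:
- **Spindle:** flanged spindle at side (372,130), or the plug gauge at side (365,168). The spindle is the tall flanged one.
- **Stack:** chrome at side (361,370), or purple at side (284,362). I want the chrome one.

One crop mosaic will check both choices.

Run:
```python
import cv2,numpy as np
t=cv2.imread("pics/top0.png");s=cv2.imread("pics/side0.png")
def crop(im,x,y,w,h,k):
    return cv2.resize(im[y:y+h,x:x+w],(w*k,h*k),interpolation=cv2.INTER_CUBIC)
A=crop(t,305,160,80,60+40,4)[:300]   # placeholder size
a=cv2.resize(t[160:260,300:400],(400,300*4//3),interpolation=cv2.INTER_CUBIC)[:300]
a=crop(t,300,180,100,75,4); b=crop(t,435,255,100,75,4)
c=crop(s,240,170,100,75,4); d=crop(s,325,105,100,75,4); 
g=np.vstack([np.hstack([a,b]),np.hstack([c,d])])
g=np.clip(g.astype(float)*1.5,0,255).astype(np.uint8)
cv2.imwrite("pics/mos.png",g)
```

```text
(no output)
```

View pics/mos.png

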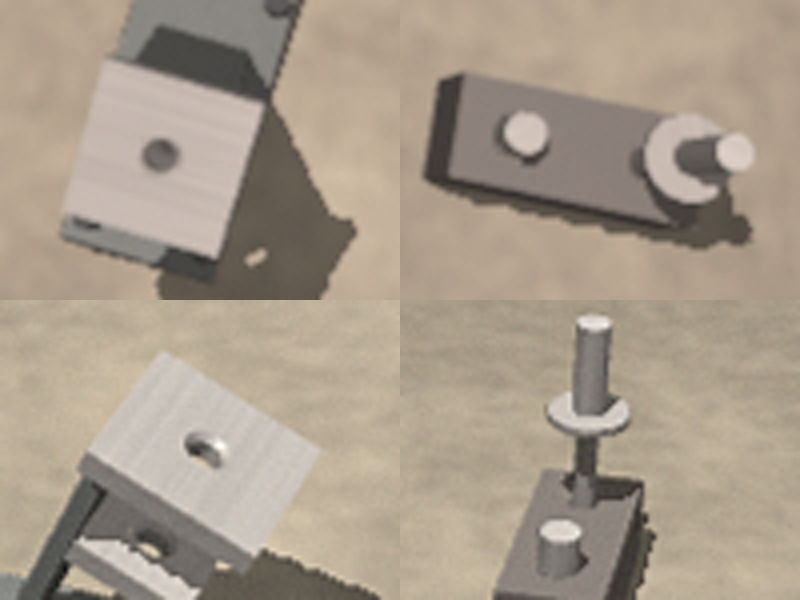

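The crops confirm the choices. The flanged spindle has its head top at top (518.8,293) and side (373.5,110.8), with its flange at top (507,294.5). The plain plug is beside it. The bore mouth is at top (340,218.8) and side (291.8,207.2), and the plate corners are visible.

```bash
cat > h.py <<'E'
from rig import manip
import numpy as np, cv2
from scipy.spatial.transform import Rotation as R
C={"side":(615.6014558,314.7566,238.7865,np.array([[-0.9975,-0.042,0.0568,0.5372],[-0.0706,0.6123,-0.7875,0.8241],[-0.0017,-0.7895,-0.6137,0.7205]])),
"top":(434.142928,320.90176,236.03544,np.array([[0.024,-0.9829,0.1827,0.4487],[-0.9997,-0.0236,0.0041,0.0263],[0.0002,-0.1828,-0.9832,0.9638]]))}
def ray(n,px):
    f,cx,cy,M=C[n]
    d=M[:,:3]@np.array([(px[0]-cx)/f,(px[1]-cy)/f,1]);return M[:,3],d/np.linalg.norm(d)
def plane(n,px,z):
    o,d=ray(n,px);return o+d*(z-o[2])/d[2]
def tri(rays):
    A=sum(np.eye(3)-np.outer(d,d) for o,d in rays);b=sum((np.eye(3)-np.outer(d,d))@o for o,d in rays)
    p=np.linalg.solve(A,b);return p,[np.linalg.norm(np.cross(p-o,d)) for o,d in rays]
def ori(axis,ydir):  # tool x = -axis, y near ydir
    x=-np.asarray(axis,float);x/=np.linalg.norm(x);y=np.array(ydir,float);y-=x*(x@y);y/=np.linalg.norm(y)
    return R.from_matrix(np.column_stack([x,y,np.cross(x,y)])).as_rotvec()
def wpose():
    T=np.eye(4);T[:3,:3]=R.from_rotvec(manip.get_ee_rot()).as_matrix();T[:3,3]=manip.get_position();return T
def wcam(name):
    T=wpose();c=manip.camera("wrist");cv2.imwrite("pics/%s.png"%name,c["image"][:,:,::-1])
    M=(T@c["mount"]);C["wrist"]=(c["fx"],c["cx"],c["cy"],M[:3]);np.savez("pics/%s.npz"%name,M=M,k=[c["fx"],c["cx"],c["cy"]]);return c["image"]
def wload(name):
    z=np.load("pics/%s.npz"%name);C["wrist"]=(*z["k"],z["M"][:3])
E
python3 - <<'E'
from h import *
np.set_printoptions(precision=4,suppress=True)
print("head top",tri([ray("top",(518.6,292.8)),ray("side",(373.3,110.6))]),plane("top",(518.6,292.8),.155),plane("side",(373.3,110.6),.155))
print("flange top",tri([ray("top",(507,294.3)),ray("side",(372,133))]),plane("top",(507,294.3),.105))
print("bore",tri([ray("top",(339.8,218.5)),ray("side",(291.6,207))]))
cs=[((327,195),(261.2,209.5)),((366.3,205.4),(281.1,182.8)),((354.3,244.4),(319.8,207))]
P=[tri([ray("top",a),ray("side",b)])for a,b in cs]
for p in P:print(p)
P=[p[0] for p in P];e=[P[0]-P[1],P[2]-P[1]];print([np.linalg.norm(v) for v in e],(P[0]+P[2])/2)
n=np.cross(e[1],e[0]);n/=np.linalg.norm(n);n*=np.sign(n[2]);print("n",n,np.degrees(np.arccos(n[2])),"yaw",np.degrees(np.arctan2(-n[1],-n[0])),np.degrees(np.arctan2(e[0][1],e[0][0])))
s=cv2.cvtColor(cv2.imread("pics/top0.png"),cv2.COLOR_BGR2HSV)
print("stack top rim", plane("top",(219.5,282.5),.07),"bell",plane("top",(226.5,286),.0))
print("block",plane("top",(466.1,288),.072))
E
```

```text
head top (array([ 0.5007, -0.3392,  0.1533]), [np.float64(0.00045710553022796263), np.float64(0.0004571055302279024)]) [ 0.501  -0.3385  0.155 ] [ 0.5003 -0.3356  0.155 ]
flange top (array([ 0.5005, -0.3394,  0.1019]), [np.float64(0.0004641746592257285), np.float64(0.0004641746592255692)]) [ 0.5008 -0.3381  0.105 ]
bore (array([ 0.6365, -0.0062,  0.1382]), [np.float64(0.001212006485382837), np.float64(0.0012120064853829659)])
(array([0.6816, 0.0198, 0.1489]), [np.float64(8.196132914341204e-05), np.float64(8.196132914338339e-05)])
(array([ 0.6597, -0.0562,  0.1528]), [np.float64(0.0017631828393940739), np.float64(0.0017631828393943575)])
(array([ 0.5905, -0.0364,  0.119 ]), [np.float64(1.8490699300541387e-05), np.float64(1.8490699300628273e-05)])
[np.float64(0.07914617878326091), np.float64(0.07944555076816025)] [ 0.636  -0.0083  0.1339]
n [-0.3956  0.1605  0.9043] 25.271136728924503 yaw -22.08288668964951 73.89799841478873
stack top rim [0.5128 0.2358 0.07  ] bell [ 0.5105  0.2362 -0.    ]
block [ 0.5135 -0.2693  0.072 ]
```

```bash
cat >> h.py <<'E'
yaw=np.radians(-16);t=np.radians(26)
n=np.array([-np.sin(t)*np.cos(yaw),-np.sin(t)*np.sin(yaw),np.cos(t)])
yx=np.array([np.cos(yaw),np.sin(yaw),0]);yy=np.array([-np.sin(yaw),np.cos(yaw),0])
B=np.array([.6362,-.0070,.1375]);H=np.array([.5006,-.3390,.130])
E
python3 - <<'E'
from h import *
np.set_printoptions(precision=3,suppress=True)
print(wpose()[:3,:3])
for nm,y in(("y",yy),("-y",-yy),("x",yx),("-x",-yx)):
    print(nm,[manip.solve_ik(p,ori(a,y)) for p,a in((B+n*.036,n),(B+n*.17,n),(H+[0,0,.006],[0,0,1]),(H+[0,0,.15],[0,0,1]),([.512,.236,.06],[0,0,1]))])
manip.move_to(B+n*.17,ori(n,-yy if wpose()[1,1]<0 else yy))
im=wcam("w1");print(manip.get_time(),manip.get_contact_force())
E
```

```text
[[-0.     0.302  0.953]
 [-0.001  0.953 -0.302]
 [-1.    -0.001  0.   ]]
y [array([ 0.038,  0.418,  1.969, -0.413,  0.348, -0.893]), array([ 0.079,  0.15 ,  1.994, -0.281,  0.587, -1.011]), array([-0.615,  0.545,  1.748, -0.   ,  0.848, -1.906]), array([-0.615,  0.364,  1.653, -0.   ,  1.124, -1.906]), array([ 0.411,  0.622,  1.861, -0.   ,  0.658, -0.881])]
-y [array([ 0.038,  0.418,  1.969, -0.413,  0.348,  2.248]), array([ 0.079,  0.15 ,  1.994, -0.281,  0.587,  2.131]), array([-0.615,  0.545,  1.748,  0.   ,  0.848,  1.235]), array([-0.615,  0.364,  1.653,  0.   ,  1.124,  1.235]), array([0.411, 0.622, 1.861, 0.   , 0.658, 2.261])]
x [array([ 0.038,  0.418,  1.969, -0.413,  0.348,  0.678]), array([ 0.079,  0.15 ,  1.994, -0.281,  0.587,  0.56 ]), array([-0.615,  0.545,  1.748, -0.   ,  0.848, -0.336]), array([-0.615,  0.364,  1.653, -0.   ,  1.124, -0.336]), array([ 0.411,  0.622,  1.861, -0.   ,  0.658,  0.69 ])]
-x [array([ 0.038,  0.418,  1.969, -0.413,  0.348, -2.464]), None, None, None, array([ 0.411,  0.622,  1.861, -0.   ,  0.658, -2.452])]
2.6667 [ 0.685 -0.108  0.336]
```

View pics/w1.png

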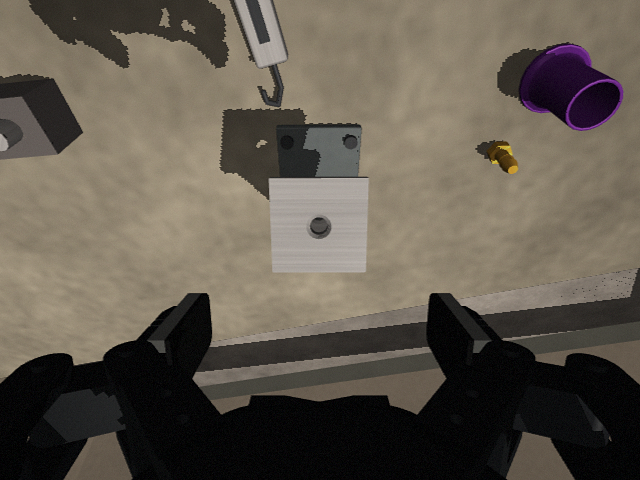

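The wrist view, taken along the bore axis, shows the upper plate square-on with its edges along the image rows. The bore is at (319,227). I'll refine its position with the plate corners, then go for the spindle.

Run:
```python
from h import *
np.set_printoptions(precision=4,suppress=True)
wload("w1");im=cv2.imread("pics/w1.png");g=cv2.cvtColor(im,cv2.COLOR_BGR2GRAY)
f,cx,cy,M=C["wrist"]
m=(g>140).astype(np.uint8);
l,lab,st,ce=cv2.connectedComponentsWithStats(m);i=lab[205,300];mm=(lab==i).astype(np.uint8)
mm=cv2.morphologyEx(mm,cv2.MORPH_OPEN,np.ones((5,5)));cn=max(cv2.findContours(mm,0,1)[0],key=cv2.contourArea)
q=cv2.approxPolyDP(cn,8,True)[:,0].astype(np.float32);print(st[i],q.tolist())
x,y=st[i][:2];w,h=st[i][2:4]
sub=(1-mm)[y+20:y+h-20,x+20:x+w-20];l2,_,s2,c2=cv2.connectedComponentsWithStats(sub);k=1+np.argmax(s2[1:,4]);bc=c2[k]+[x+20,y+20];print("bore px",bc,s2[k])
print(tri([ray("wrist",bc)]+[ray("top",(339.8,218.5)),ray("side",(291.6,207))]))
print("wrist+side",tri([ray("wrist",bc),ray("side",(291.6,207))]),"top+side",tri([ray("top",(339.8,218.5)),ray("side",(291.6,207))])[0])
if len(q)==4:
    q=q[np.argsort(np.arctan2(*(q-q.mean(0)).T[::-1]))]+0  # order: TL,TR,BR,BL in image
    # image down=+plate x (away), image right=+tool y
    O=np.array([[-40,-40,0],[-40,40,0],[40,40,0],[40,-40,0]],float)/1000
    K=np.array([[f,0,cx],[0,f,cy],[0,0,1]]);ok,r,tv=cv2.solvePnP(O,q.astype(float),K,None)
    Rw=M[:,:3]@cv2.Rodrigues(r)[0];print("pnp centre",M[:,:3]@tv[:,0]+M[:,3],"normal",Rw[:,2],"expected",n,"yv",Rw[:,1],yy)
```

```text
[  117   122   308   212 26768] [[132.0, 137.0], [151.0, 160.0], [145.0, 191.0], [161.0, 199.0], [139.0, 213.0], [144.0, 225.0], [123.0, 228.0], [143.0, 257.0], [182.0, 256.0], [202.0, 215.0], [222.0, 232.0], [253.0, 221.0], [255.0, 202.0], [271.0, 249.0], [256.0, 256.0], [287.0, 273.0], [280.0, 287.0], [243.0, 284.0], [253.0, 303.0], [317.0, 302.0], [331.0, 313.0], [325.0, 320.0], [378.0, 312.0], [348.0, 299.0], [361.0, 292.0], [352.0, 283.0], [348.0, 292.0], [339.0, 273.0], [364.0, 272.0], [378.0, 253.0], [366.0, 247.0], [368.0, 178.0], [270.0, 178.0], [269.0, 202.0], [219.0, 169.0], [220.0, 141.0], [208.0, 141.0], [218.0, 125.0], [192.0, 148.0], [170.0, 138.0], [192.0, 171.0], [153.0, 173.0], [164.0, 159.0]]
bore px [341.3528 197.9683] [   82     0   186   172 11932]
(array([0.6316, 0.0029, 0.1353]), [np.float64(0.018083514982142043), np.float64(0.01131842071734588), np.float64(0.007981133036359334)])
wrist+side (array([0.6246, 0.0136, 0.143 ]), [np.float64(0.011430910831091991), np.float64(0.01143091083109208)]) top+side [ 0.6365 -0.0062  0.1382]
```

```bash
cat > bore.py <<'E'
from h import *
np.set_printoptions(precision=4,suppress=True)
wload("w1");im=cv2.imread("pics/w1.png");hsv=cv2.cvtColor(im,cv2.COLOR_BGR2HSV)
print("plate hsv",hsv[205,300],"bench",hsv[250,240])
f,cx,cy,M=C["wrist"]
for th in (45,35,30,25):
    m=((hsv[...,1]<th)&(hsv[...,2]>150)).astype(np.uint8)
    l,lab,st,ce=cv2.connectedComponentsWithStats(m);s=st[lab[205,300]];print(th,s)
    if s[2]<110 and s[3]<105 and s[4]>7000:break
mm=(lab==lab[205,300]).astype(np.uint8)
cn=max(cv2.findContours(mm,0,1)[0],key=cv2.contourArea);q=cv2.approxPolyDP(cn,8,True)[:,0].astype(float);print(q.tolist())
hole=((hsv[200:254,292:346,2]<150)).astype(np.uint8);mo=cv2.moments(hole,True);bc=np.array([mo["m10"],mo["m01"]])/mo["m00"]+[292,200];print("bore",bc,mo["m00"])
for nm,rs in(("all",[ray("wrist",bc),ray("top",(339.8,218.5)),ray("side",(291.6,207))]),("w+s",[ray("wrist",bc),ray("side",(291.6,207))])):print(nm,tri(rs))
if len(q)==4:
    q=q[np.argsort(np.arctan2(*(q-q.mean(0)).T[::-1]))]
    O=np.array([[-40,-40,0],[-40,40,0],[40,40,0],[40,-40,0]],float)/1000
    K=np.array([[f,0,cx],[0,f,cy],[0,0,1]]);ok,r,tv=cv2.solvePnP(O,q,K,None)
    Rw=M[:,:3]@cv2.Rodrigues(r)[0];print("pnp centre",M[:,:3]@tv[:,0]+M[:,3],"normal",Rw[:,2],"expected",n,"yv",Rw[:,1],yy)
E
python3 bore.py
```

```text
plate hsv [ 13  14 164] bench [ 18  57 139]
45 [ 269  178  100   95 8737]
[[269.0, 179.0], [273.0, 272.0], [365.0, 271.0], [368.0, 178.0]]
bore [319.2616 226.9889] 451.0
all (array([ 0.6367, -0.0064,  0.1386]), [np.float64(0.000731272820913811), np.float64(0.0009898841620618066), np.float64(0.0015061503543309712)])
w+s (array([ 0.636 , -0.0064,  0.1387]), [np.float64(0.0010576040896618237), np.float64(0.001057604089661886)])
pnp centre [ 0.6404 -0.0082  0.1341] normal [-0.4076  0.1342  0.9033] expected [-0.4214  0.1208  0.8988] yv [ 0.2772  0.9607 -0.0177] [0.2756 0.9613 0.    ]
```

Run:
```python
from h import *
np.set_printoptions(precision=4,suppress=True)
o=ori([0,0,1],yx)
manip.move_to(H+[0,0,.13],o); wcam("w2"); print(manip.get_position(),manip.get_time())
```

```text
[ 0.501  -0.3377  0.2601] 4.0667
```

View pics/w2.png

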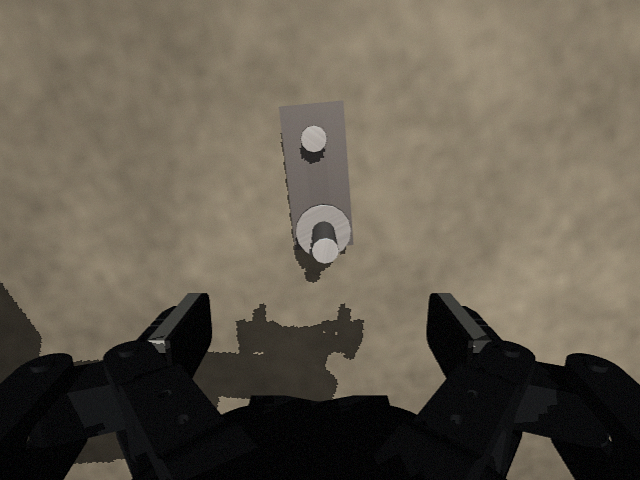

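The wrist view shows the spindle head top at (324.5,251), its flange at (323,231) and the plug at (314,138). I'll locate the head from this view, then grasp it.

```bash
sed -i 's/^B=.*/B=np.array([.6366,-.0065,.1384]);H=np.array([.5006,-.3390,.130])/' h.py
python3 - <<'E'
from h import *
np.set_printoptions(precision=4,suppress=True)
wload("w2")
a=plane("wrist",(324.5,250.5),.155);b=plane("wrist",(323.2,231),.105);print(a,b,manip.get_position())
h=(a+b)/2; h=.5*h+.5*np.array([.5007,-.3388,0]); h[2]=.130; print(h)
o=ori([0,0,1],yx)
manip.command_gripper(.05)
manip.servo_line(h+[0,0,.07],o); manip.servo_line(h+[0,0,.005],o,rate=.1); manip.hold(.2)
print("pos",manip.get_position(),manip.get_contact_force())
manip.command_gripper(0,f_grip=100); print("w",manip.get_width(),manip.get_contact_force())
p=manip.get_position()
manip.servo_line(p+[0,0,.16],o,rate=.12)
manip.hold(.2)
print(manip.get_width(),manip.get_position(),manip.get_contact_force(),manip.get_time())
wcam("w3")
E
```

```text
[ 0.5042 -0.3419  0.155 ] [ 0.5042 -0.3409  0.105 ] [ 0.501  -0.3377  0.2601]
[ 0.5024 -0.3401  0.13  ]
pos [ 0.5028 -0.3404  0.1358] [ 0.6991  0.5429 -0.2253]
w 0.016164095049290353 [-0.649  -0.399   4.3126]
0.015998590729754684 [ 0.5025 -0.3401  0.2948] [ 0.0267  0.4322 -1.6099] 8.15
```

View pics/w3.png

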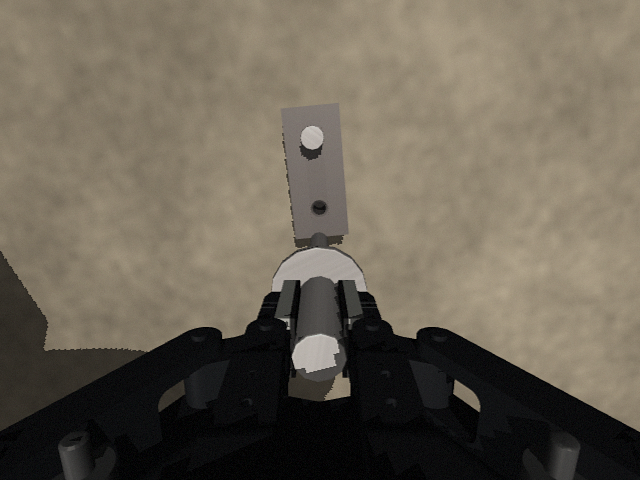

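The spindle is held with its head between the pads and its flange just below the fingertips. The tip is visible at (319,237), and the empty hole is at (319,207). Next I'll carry it to just above the bore and check tip against bore from both views.

Run:
```python
from h import *
np.set_printoptions(precision=4,suppress=True)
o=ori(n,yx)
manip.move_to(B+n*.23,o); manip.servo_line(B+n*(.1308+.012),o,rate=.12); manip.hold(.3)
print(manip.get_position()-(B+n*.1428),manip.get_width(),manip.get_time(),wpose()[:3,0],-n)
w=wcam("w4")[:,:,::-1]; s=manip.camera("side")["image"][:,:,::-1]; cv2.imwrite("pics/s4.png",s)
t=manip.camera("top")["image"][:,:,::-1]; cv2.imwrite("pics/t4.png",t)
a=cv2.resize(w[130:280,250:390],(560,600),interpolation=cv2.INTER_CUBIC)[:, 80:480]
b=cv2.resize(s[130:280,240:340],(400,600),interpolation=cv2.INTER_CUBIC)
cv2.imwrite("pics/m4.png",np.clip(np.hstack([a,b])*1.4,0,255).astype(np.uint8))
```

```text
[0.0001 0.0001 0.0007] 0.01616496491013379 10.75 [ 0.4224 -0.1207 -0.8983] [ 0.4214 -0.1208 -0.8988]
```

View pics/m4.png

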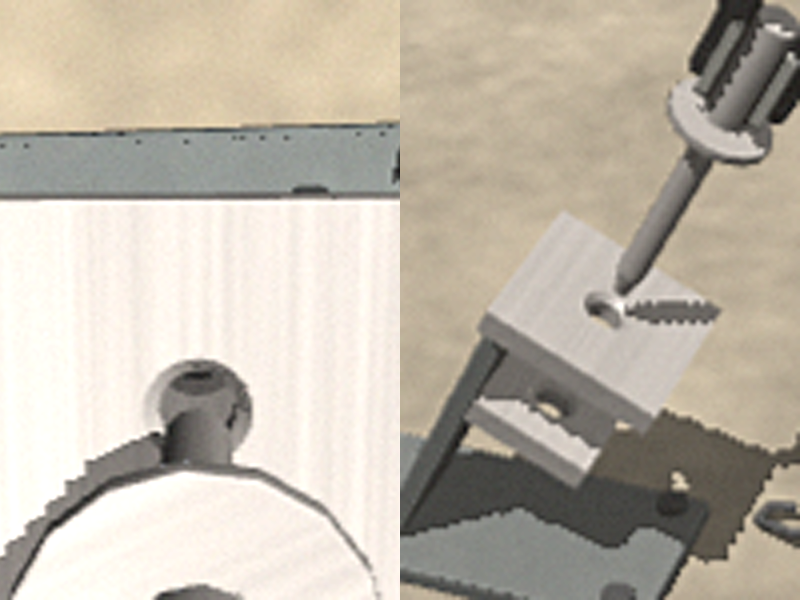

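The tip is over the bore. In the wrist view the tip is at about (319,234) and the bore at (320,233). In the side view the tip sits 1–2 px towards −x. I'll shift 1.2 mm along tool +y and insert in stages while watching force.

Run:
```python
from h import *
np.set_printoptions(precision=3,suppress=True)
o=ori(n,yx); ty=R.from_rotvec(o).as_matrix()[:,1]
off=ty*.0012
f0=manip.get_contact_force()
for d in (.005,-.008,-.02,-.035,-.05,-.058,-.064,-.070,-.08,-.088):
    manip.servo_line(B+off+n*(.1308+d),o,rate=.06)
    f=manip.get_contact_force()-f0; print(d,f,"axial %.1f"%(f@n),"lat",f@ty,f@np.cross(n,ty),"w %.4f"%manip.get_width(),"%.2f"%manip.get_time(),"err",manip.get_position()-(B+off+n*(.1308+d)))
    if np.linalg.norm(f)>30:break
```

```text
0.005 [0.756 0.757 0.457] axial 0.2 lat 0.6660577613730403 0.9365070036030188 w 0.0155 11.17 err [-0.    -0.    -0.001]
-0.008 [1.146 1.494 1.11 ] axial 0.7 lat 1.1065926932429795 1.7514974639311736 w 0.0159 11.53 err [-0.    -0.    -0.001]
-0.02 [0.583 0.177 0.074] axial -0.2 lat 0.4920410299462754 0.33091294103522395 w 0.0158 11.88 err [-0.    -0.    -0.001]
-0.035 [0.484 0.705 0.09 ] axial -0.0 lat 0.28261737632595124 0.8114194420911341 w 0.0158 12.28 err [-0.    -0.    -0.001]
-0.05 [0.431 1.087 0.686] axial 0.6 lat 0.40404497157692076 1.1635875743388762 w 0.0158 12.68 err [-0.    -0.    -0.001]
-0.058 [-0.237  1.763  0.688] axial 0.9 lat -0.34043729568647607 1.6295913422477153 w 0.0159 12.97 err [-0. -0. -0.]
-0.064 [0.854 1.428 0.61 ] axial 0.4 lat 0.6510505951299118 1.6079273940550087 w 0.0159 13.22 err [-0. -0. -0.]
-0.07 [ 1.212  1.946 -0.307] axial -0.6 lat 0.4303609934374731 2.2047182733501978 w 0.0160 13.47 err [-0. -0. -0.]
-0.08 [-0.096  2.194  0.05 ] axial 0.4 lat -0.6041511068974877 2.0822580964988133 w 0.0161 13.78 err [-0.    -0.    -0.001]
-0.088 [0.352 0.727 0.07 ] axial 0.0 lat 0.15430519151765626 0.7958615522055746 w 0.0154 14.07 err [-0.    -0.    -0.001]
```

Smooth all the way through both bores. Now I'll seat the flange, release, and back off along the axis.

Run:
```python
from h import *
np.set_printoptions(precision=3,suppress=True)
o=ori(n,yx); ty=R.from_rotvec(o).as_matrix()[:,1]
off=ty*.0012; f0=manip.get_contact_force()
for d in np.arange(-.090,-.101,-.001):
    manip.servo_line(B+off+n*(.1308+d),o,rate=.03)
    a=(manip.get_contact_force()-f0)@n; print("%.3f %.1f"%(d,a))
    if a>8:break
manip.hold(.2); manip.command_gripper(.045); manip.hold(.2)
manip.servo_line(manip.get_position()+n*.12,o,rate=.15); manip.hold(.1)
print(manip.get_time(),manip.get_contact_force())
w=wcam("w5")[:,:,::-1]; s=manip.camera("side")["image"][:,:,::-1]; cv2.imwrite("pics/s5.png",s)
a=cv2.resize(w[130:280,270:370],(400,600),interpolation=cv2.INTER_CUBIC)
b=cv2.resize(s[150:300,235:335],(400,600),interpolation=cv2.INTER_CUBIC)
cv2.imwrite("pics/m5.png",np.clip(np.hstack([a,b])*1.4,0,255).astype(np.uint8))
```

```text
-0.090 0.2
-0.091 0.1
-0.092 0.6
-0.093 0.7
-0.094 -0.0
-0.095 0.0
-0.096 1.5
-0.097 14.3
17.9083 [-0.389 -0.565 -0.159]
```

View pics/m5.png

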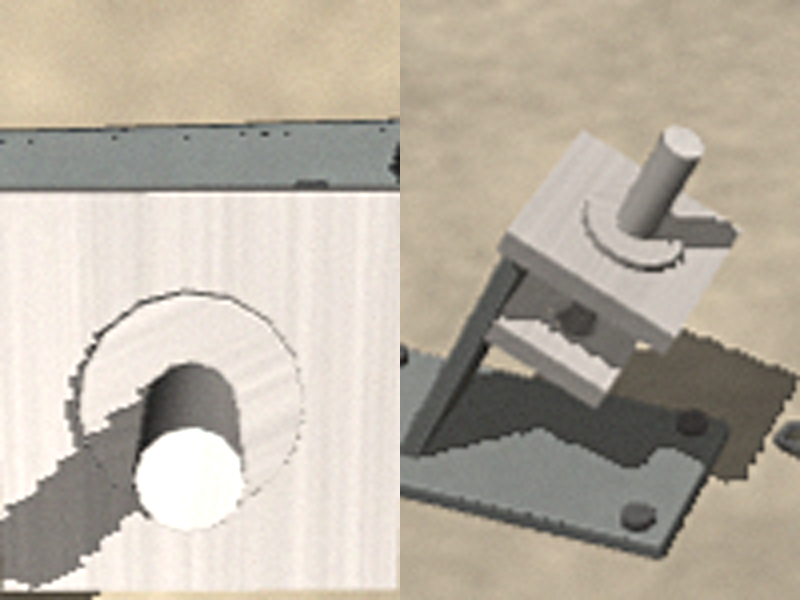

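The flange is flush on the upper plate, and the side view shows the shaft running between the plates, so step 1 looks done. Next I'll hover over the chrome stack.

Run:
```python
from h import *
np.set_printoptions(precision=4,suppress=True)
S=np.array([.5117,.236,0]);o=ori([0,0,1],yy)
p=manip.get_position(); manip.servo_line(p+[0,0,.06],rate=.2)
manip.move_to(S+[0,0,.2],o); manip.command_gripper(.085); manip.hold(.2)
wcam("w6"); print(manip.get_position(),manip.get_time())
```

```text
[0.5117 0.236  0.2   ] 20.425
```

View pics/w6.png

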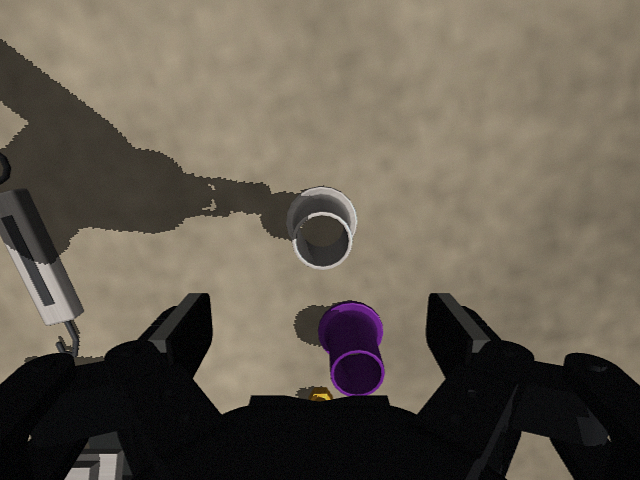

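The wrist view shows the chrome stack's narrow rim centred at about (322.5,240) and its bell at (322,221). The purple one at (355,345) is clear of the jaws' plane.

Run:
```python
from h import *
np.set_printoptions(precision=4,suppress=True)
wload("w6");o=ori([0,0,1],yy)
a=plane("wrist",(322.5,240),.07);b=plane("wrist",(322,221),.0);print(a,b)
S=a.copy() if np.linalg.norm((a-b)[:2])>.006 else (a+b)/2
S=.75*S+.25*np.array([.5117,.236,0]);S[2]=0;print(S)
manip.servo_line(S+[0,0,.13],o); manip.servo_line(S+[0,0,.055],o,rate=.1); manip.hold(.2)
print(manip.get_position(),manip.get_contact_force())
manip.command_gripper(0,f_grip=50); print("w",manip.get_width(),manip.get_contact_force())
manip.servo_line(S+[0,0,.20],o,rate=.15); manip.hold(.2)
print("w",manip.get_width(),manip.get_contact_force(),manip.get_time())
manip.move_to(B+n*.25,o:=ori(n,yy)); manip.servo_line(B+n*(.055+.085),o,rate=.12); manip.hold(.3)
print(manip.get_position()-(B+n*.14),manip.get_time())
w=wcam("w7")[:,:,::-1]; s=manip.camera("side")["image"][:,:,::-1]
a=w[120:420,220:420]; b=s[110:260,235:335]
f=lambda q:cv2.resize(q,(400,600),interpolation=cv2.INTER_CUBIC)
cv2.imwrite("pics/m7.png",np.clip(np.hstack([f(a),f(b)])*1.4,0,255).astype(np.uint8))
```

```text
[0.5147 0.2372 0.07  ] [0.5158 0.2371 0.    ]
[0.5143 0.2369 0.    ]
[0.5147 0.2371 0.0557] [ 0.6268 -0.537   0.0166]
w 0.0432968883988114 [-0.7734 -0.8877  5.1499]
w 0.043336073504748815 [ 1.0016  0.0972 -1.2042] 23.925
[0.0001 0.0001 0.0006] 26.3417
```

View pics/m7.png

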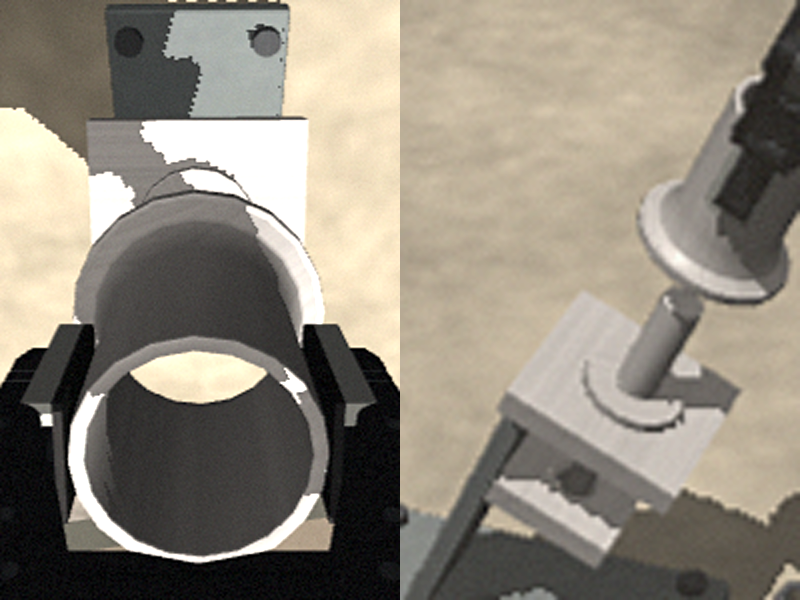

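The stack hangs coaxially above the spindle head, bell down. In the side crop the bell centre is at (713,250), against (709,250) for the extended spindle axis. Lowering along the axis until contact.

Run:
```python
from h import *
np.set_printoptions(precision=3,suppress=True)
o=ori(n,yy); f0=manip.get_contact_force()
for d in [.06,.03,.015,.008,.005]+list(np.arange(.003,-.0081,-.001)):
    manip.servo_line(B+n*(.0557+d),o,rate=.08 if d>.006 else .03)
    f=manip.get_contact_force()-f0; print("%.3f ax %.1f"%(d,f@n),f)
    if f@n>6 or np.linalg.norm(f)>15:break
manip.hold(.2); manip.command_gripper(.085); manip.hold(.3)
manip.servo_line(manip.get_position()+n*.14,o,rate=.15); manip.hold(.3)
print(manip.get_time(),manip.get_contact_force())
w=wcam("w8")[:,:,::-1]; s=manip.camera("side")["image"][:,:,::-1];cv2.imwrite("pics/s8.png",s)
f=lambda q:cv2.resize(q,(400,600),interpolation=cv2.INTER_CUBIC)
cv2.imwrite("pics/m8.png",np.clip(np.hstack([f(w[130:310,260:380]),f(s[130:280,235:335])])*1.4,0,255).astype(np.uint8))
```

```text
0.060 ax -1.1 [-0.089  0.78  -1.358]
0.030 ax -0.8 [-0.033  0.825 -0.984]
0.015 ax -1.1 [ 0.614  0.47  -1.01 ]
0.008 ax -1.1 [ 0.489  0.153 -0.975]
0.005 ax -0.6 [-0.174  0.968 -0.834]
0.003 ax -0.6 [ 0.044 -0.285 -0.554]
0.002 ax -1.1 [ 0.691  0.676 -0.984]
0.001 ax -0.8 [ 0.578  1.734 -0.822]
0.000 ax 0.1 [-0.172  1.144 -0.149]
-0.001 ax -0.8 [ 0.837  1.178 -0.638]
-0.002 ax 12.7 [-7.535  2.032 10.35 ]
32.1333 [-0.264  0.061  0.49 ]
```

View pics/m8.png

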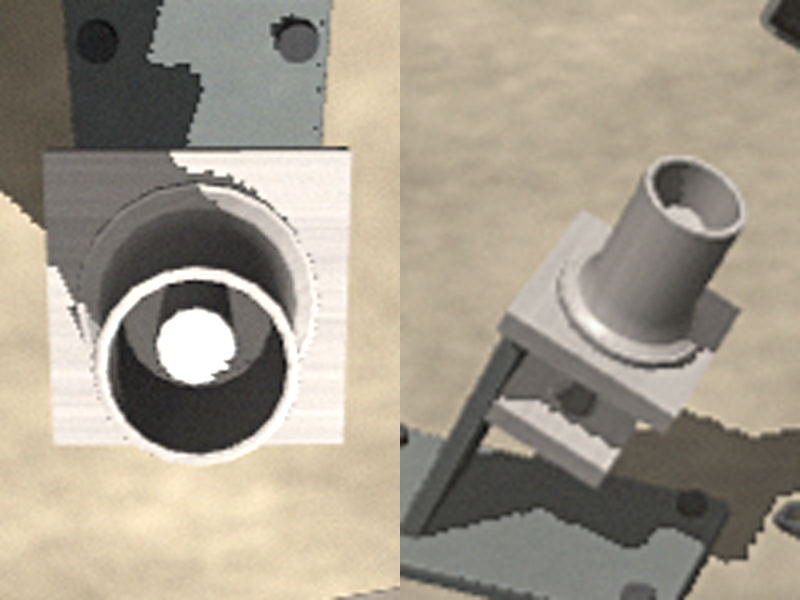

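The stack sits square on the plate around the flange, with the head visible inside it. The bell centre is at wrist (320,221), against a predicted bore position of (320,219), so about 1 mm off. I'll do a final numeric check that nothing creeps and the bystanders haven't moved, then hand in.

Run:
```python
from h import *
a=manip.camera("side")["image"].astype(int);manip.hold(1.5);b=manip.camera("side")["image"].astype(int)
print("creep px",(abs(a-b)[170:310,210:330].max(2)>40).sum())
s0=cv2.imread("pics/side0.png")[:,:,::-1].astype(int);d=abs(b-s0).max(2)>60
for nm,(x0,x1,y0,y1) in dict(scale=(325,445,250,280),fitting=(232,258,325,358),plug=(357,374,157,178),purple=(258,310,330,395)).items():print(nm,d[y0:y1,x0:x1].sum())
print(manip.get_time(),manip.get_contact_force(),manip.get_width())
if (abs(a-b)[170:310,210:330].max(2)>40).sum()<20: manip.sign_off();print("signed")
```

```text
creep px 0
scale 103
fitting 0
plug 0
purple 0
33.8333 [-0.10671711 -0.14571818 -0.43406653] 0.0850370500301423
the job is handed in; nothing more can be done
signed
```

The spindle is through both bores with its flange seated on the upper plate, and the chrome stack stands bell down around it. I handed the job in at 33.8 s of the 72 s allowed; no verdict is reported.

**Last checks:**
- **Spindle:** it went in with about 2 N of side force. Contact on seating was 14 N, and the flange looks flush in both views.
- **Stack:** the bell is about 1 mm off the bore axis by the wrist view. It touched down 1.5 mm below my estimate of the plate height, the same as the flange did. It did not move at all over 1.5 s.
- **Robot:** the gripper was open and clear, with no contact force.
- **Bystanders:** the plug gauge, brass fitting and purple stack show no change in the side view.

**Not fully settled:** 103 pixels changed around the spring scale between the first and last side views. The gripper was never near it and no contact showed, so I took this to be the arm's shadow, but I did not look closer. The wrist and fixed cameras also disagreed by about 3 mm on where the spindle and stack stood. I blended the estimates, and both grasps held centred.

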